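Fetch the drive centre from behind the bottles

ROBOT

A 6-joint arm with a two-finger parallel gripper is mounted at the origin on a cart in front of the work surface, level with it; the furniture and walls round the work are solid. World frame = base frame: x ahead of the robot, y to its left, z up, the work surface at z = 0. Lengths are in m, angles in rad, forces in N, time in s.
With the tool pointing down it reaches from about 0.275 to 0.875 m from the base axis. Payload 12.5 kg.
Tool frame: the origin (TCP) lies at the very end of the fingers, on their centre line; the grasp point (between the pads) lies 19 mm behind it; z points along the fingers, y is the line along which they close (so a half turn about z gives the same grasp; the last joint's range is limited). The gripper opens to 85 mm and grips with 20 to 120 N. Pads are 22 mm wide; open, the fingers measure 114 mm over their backs; the gripper's body (76 mm by 85 mm) begins 54 mm behind the grasp point. The pads swing forward as they close: fully open they stand 13 mm farther back than shut.
Start: joints at [1.206, 0.351, 1.652, -0, 1.139, -0.085], TCP at [0.152, 0.529, 0.231] pointing down, gripper open.
Joint ranges: [-2.75, 2.75], [-0.79, 2.1], [0.01, 2.65], [-1.57, 4.71], [0.07, 3.14], [-2.87, 2.87]. Speed limits (rad/s): [2.22, 2.22, 2.79, 3.14, 3.14, 3.14].

INTERFACE

Orientations are given as a 3x3 rotation matrix whose columns are the frame's x, y, z axes.
In Python, from bench import manip gives the robot as it stands. Calls block until the motion is done:
- manip.move_ptp(position, orientation): joint-space move of the TCP to a pose.
- manip.move_l(position, attitude=None, max_speed=0.15): straight line of the TCP; attitude=None keeps the orientation; max_speed is the mean speed in m/s.
- manip.move_j(angles): joint-space move.
- manip.set_gripper(opening, effort=None): opening from 0.0 (shut) to 1.0 (fully open); effort is the grip in N (None keeps the last); returns when the fingers have stopped.
- manip.dwell(seconds).
- manip.inverse_kinematics(position, orientation): joint angles nearest the present ones, or None.
- manip.grab_frame(name): name is "scene" or "top" or "wrist"; returns (picture, depth): 480x640x3 uint8, red, green, blue; 480x640 float32, m along the optical axis (not along the pixel's ray), 0 where there is no reading.
- manip.get_calibration(name): a dict with "camera_matrix" (3x3 intrinsics, pixels), "R" (3x3) and "t" (3): a world point X has camera coordinates R X + t. Camera axes: x right, y down, z forward; pixel columns grow to the right and rows downward; lengths in m; the calibration is good to about 2 mm. A picture is of the moment at which its call begins: read the wrist's pose just before it. get_calibration takes no time and is no camera call; for the wrist camera it gives the pose at the moment of the call.
A pose or a line that the arm cannot do raises manip.Unreachable and nothing moves.
- manip.sign_off(): hands the job in; it is judged then, once.
Trained networks look in the newest picture that a camera, given by its name, has taken for a name from the list of things; names that differ only in an ending like _2 or _b are one class to them, and where a whole thing is asked for, a point or a joint stands for the part that bears it (a point fixed in the world has none). Each returns a list of dicts, best first, with "confidence" (0 to 1); they miss things now and then, are a little off and sometimes report something else, mostly with a low value. They report only what shows in the picture. A call takes as long as a camera call. They do not tell look-alikes from the thing itself.
- manip.look_for(camera, name): "at" ([x, y, z] in m, in world coordinates, good to about 4 mm: the middle of the surface that is visible of it).
Readings, each from a call of its own:
- manip.current_time(): time.
- manip.current_qpos(): joint angles.
- manip.current_joint_vel(): joint speeds.
- manip.current_joint_torque(): joint torques, N m.
- manip.current_ee_pos(): TCP position.
- manip.current_tcp_rot(): TCP orientation.
- manip.current_force(): force on the tool from outside, world axes, zero at the start.
- manip.current_ft_torque(): the same for the moment, N m.
- manip.current_grip_width(): opening from 0.0 (shut) to 1.0 (fully open).
- manip.current_grip_force(): force on a finger pad.
Only numpy, scipy, OpenCV 4.12 (cv2) and the standard library are available. Lean on these libraries where they do the work, as an engineer would, in place of code of your own. Each camera call takes 0.05 s, during which the arm holds its last target. There are 200 camera calls.

TASK

The steel drive centre stands at the back of the bottle stand, behind two bottles. Stand both bottles on the side tray, then stand the drive centre upright in the round pocket of the wooden block while the bottles wait on the tray, and then put each bottle back upright on the ring of the stand where it stood at the start. Tip nothing over, and leave the candle holder and the sanding block where they are.

Things in the scene. Friction and masses are not known exactly. Their poses are not given: they have to be found in the camera images.
- bottle_stand: Fixed plywood stand, 230 mm (its x, away from the robot) by 100 mm (its y). Board top 12 mm above the bench; side rims 8 mm thick, to 22 mm; back board at +x 10 mm thick, 60 mm high; open front. Two flush dark rings, 66 mm, on the centre line at x = -70 and +12 mm; a bottle on each (which varies), the drive centre behind, near x = +70 mm. Origin: centre of underside, bench level.
- polish_bottle: The larger bottle, white with a green band and a black cap, 55 mm diameter, 128 mm high with the cap, 0.21 kg (varies some 20 %). Origin: centre of its underside, z up along the bottle. Straight sides at 60 to 80 mm height.
- sealer_bottle: The smaller bottle, brown with an orange band and a red cap, 47 mm diameter, 106 mm high with the cap, 0.14 kg (varies some 20 %). Origin: centre of its underside, z up along the bottle. Straight sides at 40 to 60 mm height.
- drive_centre: Bare steel drive centre standing upright on its wide end: foot 25 mm in diameter and 16 mm high, slimmer stem above (about 19 mm to grip at 44 mm height, narrowing upward), 66 mm high in all, 0.11 kg. Origin: centre of its underside, z up.
- side_tray: Fixed shallow wooden tray, 220 mm (its x) by 110 mm (its y) outside, rim 14 mm high and 5 mm thick, floor 5 mm above the bench. The two bottles fit side by side along its x. Origin: centre of the underside.
- centre_block: Fixed dark wooden block, 90 x 90 mm, 30 mm high, with one round pocket of 49 mm diameter and 14 mm depth in the middle of its top. Origin: centre of the underside; z up.
- candle_holder: Bystander: turned pale wooden candle holder, 67 mm diameter, 62 mm high, standing. Origin: centre of the underside.
- sanding_block: Bystander: brown sanding block, 47 x 85 x 24 mm, lying flat. Origin: centre of the underside.
Things that resemble listed ones, but are neither listed nor needed, are in the scene too. Leave any blue look-alike of the sealer_bottle alone. What is shaped like the polish_bottle but yellow is not meant.

How it is judged:
By the outcome, as a careful person would: the job done as asked, in the order asked, and still so for the second after the job is handed in, with the robot touching nothing.
It also fails if it takes over 136 s, if anything falls off the work surface, if the arm or the gripper's body presses on something with over 40 N, if the wrist force passes 120 N, or if a joint passes its speed limit or range.

## Working session

There is one attempt and no reset: what is moved stays moved. The work goes in short steps, each a Python script; the robot and the scene stay as the last script left them, time stands still between calls to the robot, and variables do not carry over. Pictures are saved under pics/ and viewed, at most 14 in all, crops included, and the job is handed in when it is done.

```bash
mkdir -p pics; ls
python3 - <<'E'
from bench import manip as m
import cv2
for c in ("scene","top"):
    p,d=m.grab_frame(c); cv2.imwrite(f"pics/{c}0.png",p[:,:,::-1])
    for n in ("bottle_stand","polish_bottle","sealer_bottle","drive_centre","side_tray","centre_block","candle_holder","sanding_block"):
        print(c,n,[([round(float(v),3) for v in r["at"]],round(r["confidence"],2)) for r in m.look_for(c,n)])
    k=m.get_calibration(c); print(k)
print(m.current_time())
E
```

```text
pics
scene bottle_stand [([0.501, -0.135, 0.009], 0.77)]
scene polish_bottle [([0.508, -0.132, 0.082], 0.96), ([0.536, -0.011, 0.072], 0.87)]
scene sealer_bottle [([0.442, -0.007, 0.058], 0.88), ([0.435, -0.129, 0.071], 0.69)]
scene drive_centre [([0.576, -0.121, 0.044], 0.49)]
scene side_tray [([0.492, -0.359, 0.008], 0.59)]
scene centre_block [([0.446, 0.246, 0.026], 0.95)]
scene candle_holder [([0.729, -0.201, 0.018], 0.75), ([0.575, -0.121, 0.042], 0.41)]
scene sanding_block [([0.415, 0.473, 0.02], 0.87)]
{'camera_matrix': array([[465.81801045,   0.        , 312.40071693],
       [  0.        , 465.81801045, 239.42731494],
       [  0.        ,   0.        ,   1.        ]]), 'R': array([[ 0.84226422, -0.53898797, -0.00910787],
       [-0.30828556, -0.46775324, -0.82835193],
       [ 0.44221149,  0.70049902, -0.56013403]]), 't': array([-0.46118742,  0.25733387,  0.83273698])}
top bottle_stand [([0.507, -0.101, 0.012], 0.81), ([0.498, -0.353, 0.01], 0.62)]
top polish_bottle [([0.514, -0.108, 0.112], 0.94)]
top sealer_bottle [([0.438, -0.102, 0.093], 0.78), ([0.446, 0.009, 0.085], 0.73)]
top drive_centre [([0.58, -0.111, 0.043], 0.65), ([0.733, -0.187, 0.014], 0.61), ([0.502, -0.104, 0.011], 0.54)]
top side_tray [([0.504, -0.353, 0.006], 0.92)]
top centre_block [([0.448, 0.266, 0.029], 0.92)]
top candle_holder [([0.733, -0.189, 0.015], 0.75)]
top sanding_block [([0.418, 0.486, 0.023], 0.94), ([0.501, -0.356, 0.008], 0.65)]
{'camera_matrix': array([[550.65982828,   0.        , 318.83877661],
       [  0.        , 550.65982828, 233.43979329],
       [  0.        ,   0.        ,   1.        ]]), 'R': array([[-0.00184679, -0.99998174, -0.00575321],
       [-0.99383502,  0.00247314, -0.11084146],
       [ 0.11085367,  0.00551304, -0.99382145]]), 't': array([0.06841522, 0.56590626, 1.52523818])}
0.9
```

View pics/scene0.png

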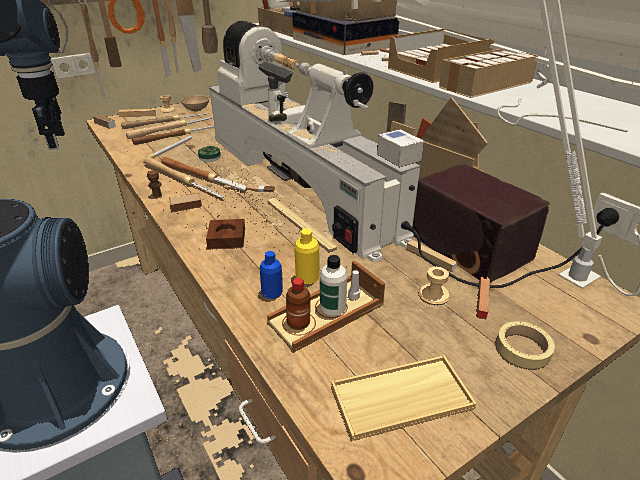

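View pics/top0.png

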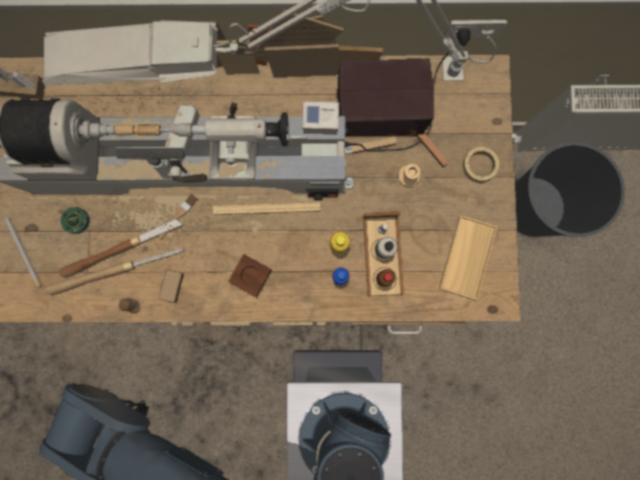

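The top view shows the brown/red-cap sealer at (386,278) and its blue look-alike at (341,276). The white/green polish is at (386,247) and the yellow look-alike at (340,242). The drive centre is at (382,228), the tray at (469,257) and the block at (250,275). I'll take close wrist views next.

```bash
cat > h.py <<'E'
from bench import manip as m
import numpy as np, cv2
def down(yaw):   # tool down, closing axis (y) along world direction yaw+90deg (frame y of an object at yaw)
    c,s=np.cos(yaw),np.sin(yaw)
    return np.array([[c,s,0],[s,-c,0],[0,0,-1.]])
def rot(yaw):
    """down orientation, half turn chosen so that joint 6 is nearer 0"""
    return down(yaw)
def grab(name,tag):
    k=m.get_calibration(name); p,d=m.grab_frame(name)
    cv2.imwrite(f"pics/{tag}.png",p[:,:,::-1]); np.savez(f"pics/{tag}.npz",p=p,d=d,K=k["camera_matrix"],R=k["R"],t=k["t"])
def cloud(tag):
    z=np.load(f"pics/{tag}.npz"); d=z["d"]; v,u=np.mgrid[:480,:640]; K=z["K"]
    c=np.stack([(u-K[0,2])/K[0,0]*d,(v-K[1,2])/K[1,1]*d,d],-1)
    X=(c-z["t"])@z["R"]; X[d==0]=np.nan
    return z["p"],X
E
python3 - <<'E'
from h import *
for tag,p in (("w_block",[.40,.25,.33]),("w_stand",[.45,-.10,.42]),("w_tray",[.45,-.35,.35])):
    best=None
    for y in (0,np.pi):
        q=m.inverse_kinematics(p,down(y))
        if q is not None and (best is None or abs(q[5])<abs(best[0][5])): best=(q,y)
    m.move_ptp(p,down(best[1])); m.dwell(.2)
    grab("wrist",tag); print(tag,best[1],np.round(m.current_qpos(),2),m.current_time(),-m.get_calibration("wrist")["R"].T@m.get_calibration("wrist")["t"])
E
python3 -c "
import cv2,numpy as np
I=[cv2.imread(f'pics/{t}.png') for t in('w_block','w_tray')]
cv2.imwrite('pics/two.png',cv2.resize(np.hstack(I),(800,300)))"
```

```text
w_block 3.141592653589793 [ 0.46  0.11  1.71  0.    1.32 -1.11] 2.5833 [0.32787875 0.25004435 0.47243548]
w_stand 0 [-0.32  0.05  1.57 -0.    1.53  1.25] 4.8667 [ 0.5230151  -0.1001167   0.56254351]
w_tray 0 [-0.74  0.3   1.43  0.    1.41  0.83] 6.1333 [ 0.52329488 -0.34935394  0.49323097]
```

View pics/w_stand.png

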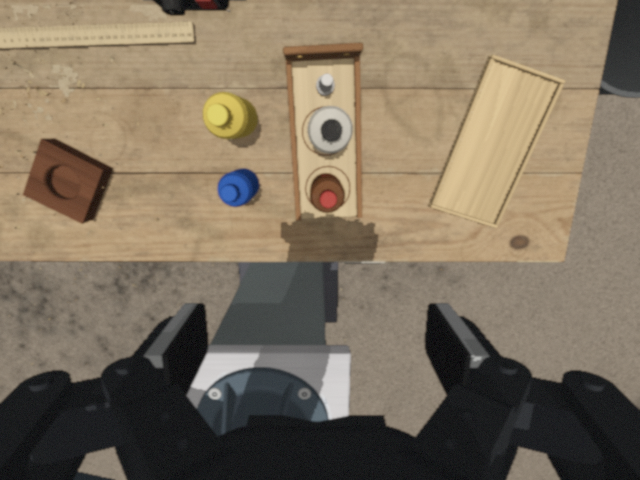

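View pics/two.png

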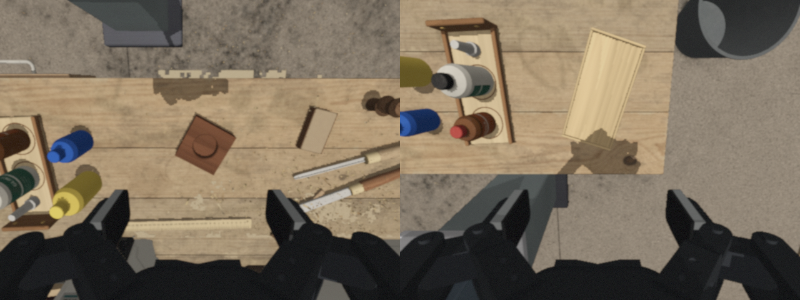

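The wrist view at the stand shows brown sealer (327,193), blue look-alike (238,187), white/green polish (330,130), yellow look-alike (228,116) and drive centre (326,84). Only the brown/orange bottle with the red cap and the white/green one with the black cap fit the descriptions, and both stand on the stand's rings. Next I fit the geometry and make a confirming crop.

```bash
cat > fit.py <<'E'
from h import *
def box(X,x,y,z): 
    with np.errstate(invalid='ignore'):
        return (X[...,0]>x[0])&(X[...,0]<x[1])&(X[...,1]>y[0])&(X[...,1]<y[1])&(X[...,2]>z[0])&(X[...,2]<z[1])
def rect(X,M):
    M=cv2.morphologyEx(M.astype(np.uint8),cv2.MORPH_OPEN,np.ones((2,2)))>0
    P=X[M][:,:2]; r=cv2.minAreaRect((P*1000).astype(np.float32)); 
    return np.round(r[0],1),np.round(r[1],1),round(r[2],2),M.sum()
def top(X,x,y,z,t=.004):
    P=X[box(X,x,y,z)]; h=np.percentile(P[:,2],97); Q=P[P[:,2]>h-t]
    return np.round(np.r_[(Q[:,:2].min(0)+Q[:,:2].max(0))/2,Q[:,:2].mean(0),h]*1000,1),len(Q)
E
python3 - <<'E'
from fit import *
p,X=cloud("w_stand")
print("bench z",np.nanmedian(X[box(X,(.35,.6),(-.27,-.2),(-.02,.02))][:,2]))
print("stand",rect(X,box(X,(.35,.65),(-.19,-.045),(.007,.15))))
print("stand rims",rect(X,box(X,(.35,.65),(-.19,-.045),(.017,.15))))
print("sealer",top(X,(.40,.465),(-.14,-.07),(.085,.16)))
print("polish",top(X,(.475,.55),(-.14,-.07),(.12,.17)))
print("drive",top(X,(.555,.605),(-.14,-.08),(.05,.1)))
for t in("w_stand","w_tray"):
    _,Y=cloud(t); print("tray",t,rect(Y,box(Y,(.35,.65),(-.5,-.2),(.009,.03))),rect(Y,box(Y,(.35,.65),(-.5,-.2),(.0035,.03))))
for t in("w_stand","w_block"):
    _,Y=cloud(t); M=box(Y,(.35,.55),(.16,.36),(.025,.05)); print("block",t,rect(Y,M)); P=Y[box(Y,(.41,.49),(.22,.30),(.010,.022))];print("pocket",P.mean(0),len(P))
cv2.imwrite("pics/crop.png",cv2.resize(p[30:230,190:390,::-1],(600,600),interpolation=cv2.INTER_CUBIC))
E
```

```text
bench z 4.32728261079044e-05
stand (array([ 511.3, -119.6]), array([243. , 106.5]), 3.16, np.int64(12361))
stand rims (array([ 511.3, -118.7]), array([243.7, 106.5]), 2.75, np.int64(6162))
sealer (array([ 443.1, -115.3,  443.3, -115.1,  118.8]), 234)
polish (array([ 524.6, -117.2,  524.1, -117.1,  141.3]), 385)
drive (array([ 582.2, -113.5,  582.3, -113.5,   79.4]), 108)
tray w_stand (array([ 499.2, -362.3]), array([119.1, 223.8]), 72.41, np.int64(1993)) (array([ 499.2, -362. ]), array([119. , 223.3]), 72.67, np.int64(11760))
tray w_tray (array([ 499. , -359.5]), array([110.8, 227. ]), 71.87, np.int64(2246)) (array([nan, nan]), array([0., 0.]), 0.0, np.int64(14933))
block w_stand (array([nan, nan]), array([0., 0.]), 0.0, np.int64(3249))
pocket [0.4503184  0.26446758 0.01626868] 915
block w_block (array([459.2, 269.7]), array([ 96.9, 100.1]), 62.42, np.int64(3965))
pocket [0.4526313  0.26539369 0.01619856] 1120
```

View pics/crop.png

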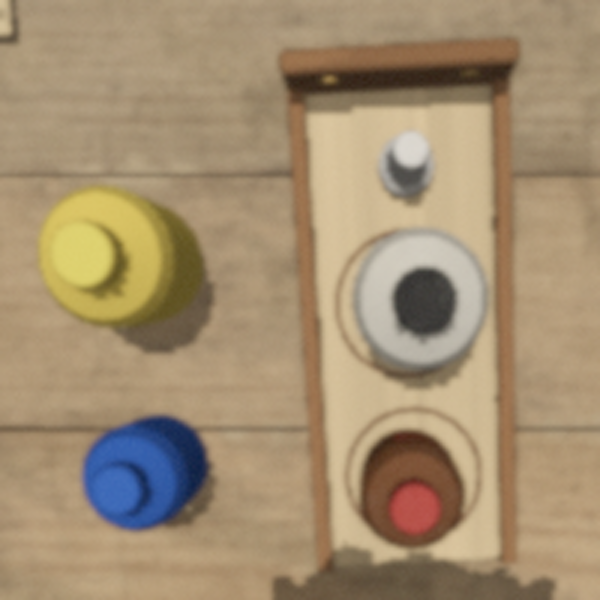

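Crop confirms it: the red-cap brown sealer is on the front ring, the black-cap white/green polish on the rear ring, and the drive centre is behind. I'll compare the ring centres in pixels with the bottle axes.

Run:
```python
from fit import *
z=np.load("pics/w_stand.npz");K,R,t=z["K"],z["R"],z["t"];C=-R.T@t
def ray(u,v,h):
    d=R.T@np.linalg.inv(K)@[u,v,1]; return np.round((C+d*(h-C[2])/d[2])*1000,1)
f=lambda a,b:(190+(a+.5)/3-.5,30+(b+.5)/3-.5)
print("ringP",ray(*f(406,300),.012),"ringS",ray(*f(413,475),.012))
print("capP",ray(*f(425,301),.140),"capS",ray(*f(415,508),.118),"drive",ray(*f(411,151),.078))
for a,b in((286,88),(506,85),(318,556),(512,553)): print("rim outer",ray(*f(a,b),.022))
print("R",np.round(R,3))
p,X=cloud("w_stand")
for n,b in(("polish",((.47,.56),(-.155,-.06),(.085,.105))),("sealer",((.40,.48),(-.155,-.06),(.045,.07)))):
    P=X[box(X,*b)]; print(n,"body",np.percentile(P[:,:2]*1000,[2,98],axis=0).round(1).tolist())
# top-camera cross-check
k=m.get_calibration("top")
```

```text
ringP [ 524.2 -113.    12. ] ringS [ 441. -117.   12.]
capP [ 523.6 -116.9  140. ] capS [ 443.4 -114.6  118. ] drive [ 581.7 -113.    78. ]
rim outer [614.3 -58.9  22. ]
rim outer [ 615.5 -156.4   22. ]
rim outer [402.1 -69.7  22. ]
rim outer [ 403.6 -166.3   22. ]
R [[-0.    -1.     0.   ]
 [-0.959  0.     0.285]
 [-0.285 -0.    -0.959]]
polish body [[498.0, -143.1], [550.6, -90.6]]
sealer body [[446.8, -132.8], [465.4, -92.1]]
```

Things agree: bottles are 81 mm apart, cap heights are 12 mm plus the given heights, and the stand yaw is about 2.8°. Starting with the sealer.

```bash
cat >> h.py <<'E'
YS=np.deg2rad(2.8); YT=np.deg2rad(-18)
T0=np.array([.499,-.361]); TX=np.array([np.cos(YT),np.sin(YT)])
SEAL=np.array([.4425,-.1155]); POL=np.array([.524,-.1155]); DRV=np.array([.582,-.1133]); PKT=np.array([.451,.265])
TSEAL=T0-.05*TX; TPOL=T0+.05*TX
def lower(xy,z,steps=4,lim=6):
    """last 10 mm in steps, stop on upward push"""
    f0=m.current_force()[2]
    for k in range(1,steps+1):
        m.move_l([*xy,z+.010*(1-k/steps)],max_speed=.05)
        df=m.current_force()[2]-f0
        if abs(df)>lim: print("contact",df,"at",m.current_ee_pos()[2]); break
def pick(xy,yaw,z,lift,effort,hover=.1,pre=1.0):
    m.set_gripper(pre); m.move_ptp([*xy,z+hover],down(yaw)); m.move_l([*xy,z+.01])
    lower(xy,z); f=m.current_force(); m.set_gripper(0,effort)
    print("grip",m.current_grip_width(),m.current_grip_force(),m.current_ee_pos())
    m.move_l([*xy,z+lift]); print("lifted",m.current_grip_width(),m.current_force()-f)
def place(xy,yaw,z,hover,op,up):
    m.move_l([*xy,z+hover],down(yaw)); m.move_l([*xy,z+.01]); lower(xy,z,8,2.0)
    m.set_gripper(op); p=m.current_ee_pos(); m.move_l([p[0],p[1],z+up]); print("placed t",m.current_time(),p)
E
python3 - <<'E'
from h import *
for xy,y,z in ((SEAL,YS,.047),(TSEAL,YT,.04),(TPOL,YT,.06),(POL,YS,.07),(DRV,YS,.034),(PKT,YS,.038)): print(np.round(m.inverse_kinematics([*xy,z],down(y)),2))
pick(SEAL,YS,.012+.035,.07,30)
place(TSEAL,YT,.005+.035,.06,1.0,.11)
grab("wrist","w1")
E
```

```text
[-0.36  0.49  2.02 -0.    0.63  1.16]
[-0.74  0.64  1.73 -0.    0.77  1.15]
[-0.67  0.75  1.45 -0.    0.94  1.21]
[-0.3   0.55  1.81 -0.    0.78  1.22]
[-0.27  0.69  1.67 -0.    0.79  1.25]
[ 0.44  0.59  1.85 -0.    0.7   1.96]
grip 0.5352849882775315 30.30620531179011 [ 0.44255447 -0.11540336  0.04717474]
lifted 0.5351331900630946 [ 0.22838854 -0.3066797  -1.45046081]
contact 3.3042588841005918 at 0.04020685628519774
placed t 15.875 [ 0.45143273 -0.34555083  0.03997536]
```

View pics/w1.png

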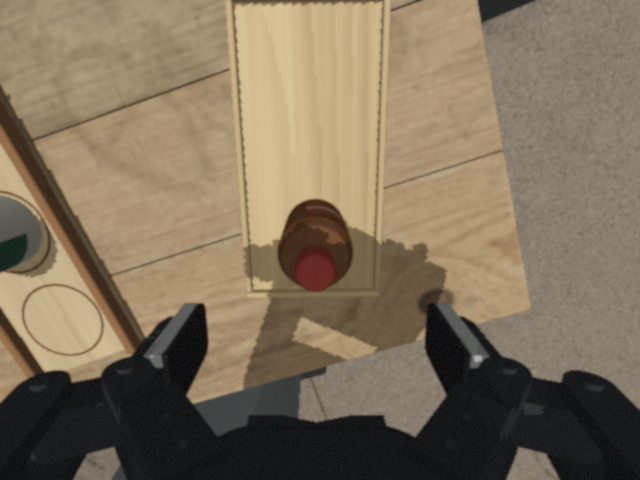

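The sealer (315,245) stands upright in the tray, and its empty ring shows at (62,318). Polish next.

Run:
```python
from h import *
pick(POL,YS,.012+.058,.07,35)
m.move_l([.47,-.25,.14])
place(TPOL,YT,.005+.058,.06,1.0,.12)
m.move_ptp([.52,-.11,.25],down(YS)); m.dwell(.2); grab("wrist","w2")
from fit import *
p,X=cloud("w2")
print("drive",top(X,(.555,.605),(-.14,-.08),(.05,.1)),top(X,(.555,.605),(-.14,-.08),(.02,.03)))
print("tray polish",top(X,(.5,.6),(-.42,-.33),(.1,.16)),"sealer",top(X,(.4,.5),(-.39,-.3),(.08,.16)))
```

```text
grip 0.6267909821401159 37.497445602784865 [ 0.52418711 -0.11556472  0.07028441]
lifted 0.623741895332197 [ 0.0297328  -0.84356026 -2.33150093]
contact 2.8337599854142757 at 0.06331411898433298
placed t 25.9833 [ 0.54655211 -0.37644138  0.06297434]
drive (array([ 582.5, -113.3,  582.7, -113.2,   79.2]), 227) (array([ 582.4, -112.6,  582.9, -112.4,   29.9]), 200)
tray polish (array([ 543.7, -362.5,  542.6, -360.9,  108.4]), 431) sealer (array([ 452. , -344.5,  452.9, -343.9,  111.7]), 492)
```

View pics/w2.png

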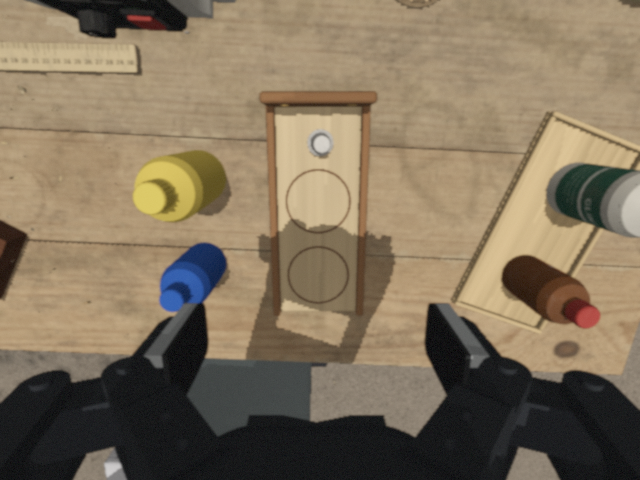

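Both bottles stand on the tray (sealer (545,285), polish (600,195)). The drive centre is free at (320,143), and the rings at (318,201) and (318,274) are clear. Drive centre next.

Run:
```python
from h import *
z=np.load("pics/w2.npz");K,R,t=z["K"],z["R"],z["t"];C=-R.T@t
for u,v in((318,201),(318,274)):
    d=R.T@np.linalg.inv(K)@[u,v,1]; print("ring",np.round(C+d*(.012-C[2])/d[2],4))
D=np.array([.5825,-.1130])
pick(D,YS,.034,.17,40)
m.move_l([.40,.25,.21]); m.dwell(.2); grab("wrist","w3")
print(m.current_grip_width(),m.current_time())
k=m.grab_frame("top"); print([r["at"] for r in m.look_for("top","centre_block")])
```

```text
ring [ 0.5229 -0.1132  0.012 ]
ring [ 0.4416 -0.1171  0.012 ]
grip 0.229432450711949 39.067435400784234 [ 0.5826081  -0.11289544  0.03422429]
lifted 0.23257282209330266 [-0.08494709 -0.40390107 -1.17487998]
0.23066459673261136 34.8667
[[0.4666, 0.2392, 0.0332]]
```

View pics/w3.png

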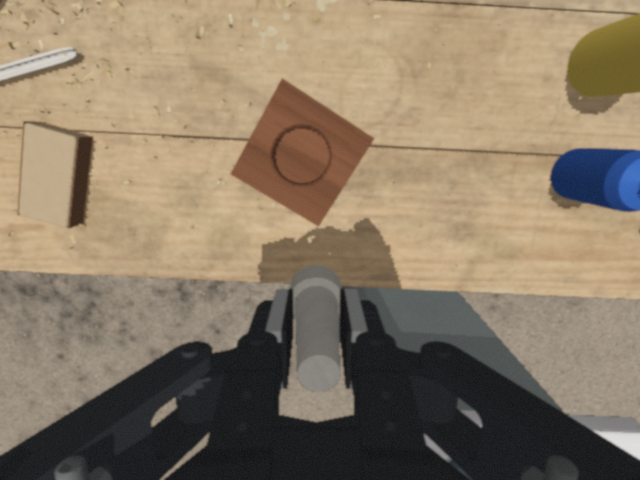

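The drive centre is held at (317,320), and the pocket rim centre is at (302,154). I'll use that pixel at z = 0.030 for the pocket.

Run:
```python
from h import *
z=np.load("pics/w3.npz");K,R,t=z["K"],z["R"],z["t"];C=-R.T@t
d=R.T@np.linalg.inv(K)@[302,154,1]; P=(C+d*(.030-C[2])/d[2])[:2]; print("pocket",P)
assert np.linalg.norm(P-PKT)<.012
place(P,YS,.038,.10,1.0,.17)
m.move_l([.40,.25,.26]); m.dwell(.2); grab("wrist","w4")
from fit import *
p,X=cloud("w4"); print("drive",top(X,(.42,.49),(.23,.30),(.05,.13)))
```

```text
pocket [0.45332281 0.26395953]
contact 3.5936893225439652 at 0.038222637028585804
placed t 40.4083 [0.45333702 0.26397981 0.03799084]
drive (array([453.4, 262.6, 453.6, 262.5,  83.3]), 215)
```

View pics/w4.png

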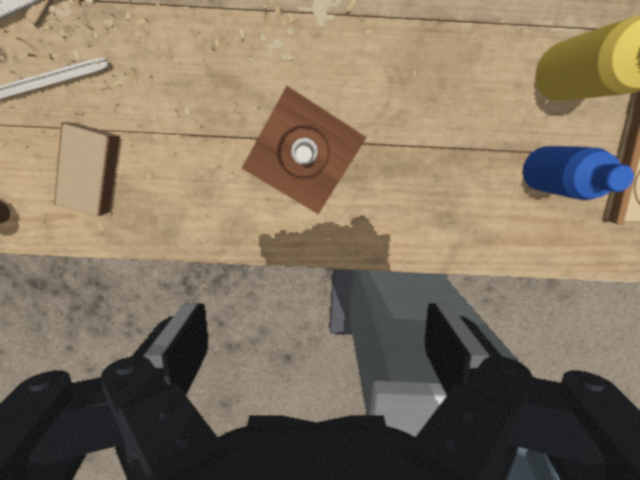

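The drive centre stands upright in the pocket at (304,151), with its top at 83 mm (82 expected). Returning the bottles.

Run:
```python
from h import *
m.move_ptp([*TPOL,.26],down(YT))
pick(TPOL,YT,.005+.058,.08,35)
place(np.array([.5237,-.1145]),YS,.012+.058,.06,1.0,.12)
m.move_l([.50,-.25,.20],down(YT))
pick(TSEAL,YT,.005+.035,.08,30,hover=.12)
place(np.array([.4422,-.1162]),YS,.012+.035,.06,1.0,.12)
m.move_l([.40,-.11,.36]); m.dwell(.3); grab("wrist","w5"); grab("scene","s5"); print(m.current_time())
from fit import *
p,X=cloud("w5")
print("sealer",top(X,(.40,.465),(-.14,-.07),(.085,.16)))
print("polish",top(X,(.475,.55),(-.14,-.07),(.12,.17)))
a=cv2.imread("pics/w5.png");b=cv2.imread("pics/s5.png")
cv2.imwrite("pics/fin.png",np.hstack([cv2.resize(a,(400,300)),cv2.resize(b[180:420,180:500],(400,300))]))
```

```text
grip 0.6282946628013965 37.41191937297117 [ 0.54665802 -0.37657796  0.06327352]
lifted 0.6234537911479527 [ 0.8940556   0.36494626 -1.25665884]
contact 4.096574643850515 at 0.07025484497371619
placed t 52.9 [ 0.5236895  -0.11448091  0.06995606]
grip 0.5382356002967674 30.715733604010893 [ 0.45153727 -0.34555414  0.04019448]
lifted 0.5384885330812333 [ 0.04735239  0.40599286 -1.04305621]
contact 4.761415794040354 at 0.04717322140903319
placed t 63.3167 [ 0.44221445 -0.11622335  0.04697555]
65.1833
sealer (array([ 442.8, -116.6,  442.9, -116.7,  118.8]), 340)
polish (array([ 524. , -116.2,  523.9, -116.4,  141.2]), 603)
```

View pics/fin.png

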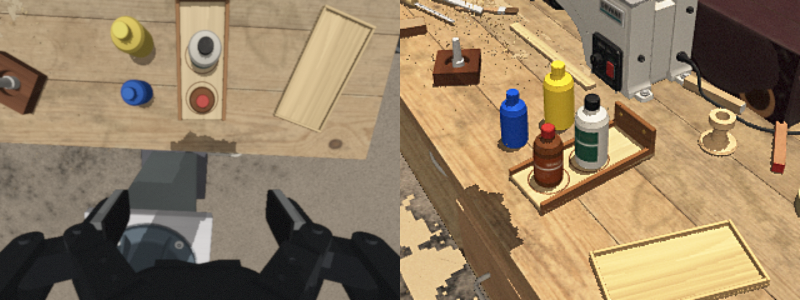

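The final picture shows both bottles upright on their own rings, at (205,50) and (202,98). The drive centre stands in the block at (457,50), and the candle holder and look-alikes are where they were. Handing in.

```bash
python3 -c "
from bench import manip as m
print(m.sign_off())"
```

```text
the job is handed in; nothing more can be done
None
```

The job is done and handed in at about 65 s: the drive centre stands upright in the block's pocket, placed while both bottles waited on the tray, both bottles are back upright on their own rings, and the bystanders were left alone.

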